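# Set the polariser of the inspection lamp

## Task

With a fingertip and without gripping it, gently push the orange lever of the inspection lamp's polariser ring round until its white pointer stands at the red index mark, and leave it there. Then press the green button on the grey lamp box right down and let it come up again. Do not lift, drag or tip the lamp or its box, and leave everything else on the bench where it stands.

Things in the scene. Friction and masses are not known exactly. Their poses are not given: they have to be found in the camera images.
- polariser: inspection lamp standing loose on the mat (about 3.5 kg): round dark steel foot on rubber pads, 124 mm across and 20 mm high; on it a black scale collar (121 mm across, top at 26 mm, white ticks, red index) that is clamped and does not turn, and in the middle a knurled aluminium polariser ring (77 mm across, top at 40 mm) with a green glass. Origin under the centre of the foot, on the ring's vertical axis; z up
- lever_pin (a point): middle of the lever's upright orange cap, 45 mm out from the ring's axis: 12 mm across, 67 to 95 mm above the mat (this point at 81 mm), on a steel stem. The flat dark lever arm under it lies 31 to 37 mm above the mat; nothing else of the lamp is over 42 mm high
- polariser_ring (a joint): turn of the polariser ring in rad, growing counter-clockwise seen from above; zero: the lever points along the lamp's own x axis. It turns a whole turn either way against about 1.1 N at the orange cap and stays where it is left
- pointer_tip (a point): tip of the white pointer at the outer end of the lever, 53 mm out from the ring's axis in the same direction as the orange pin, 34 mm above the mat
- index_mark (a point): inner point of the red triangular index mark on the black collar, 53 mm out from the ring's axis, 27 mm above the mat; the red triangle runs out to 60 mm. At the start it lies at least about 30 degrees from the pointer, to either side, or even opposite
- lamp_box: grey lamp supply box with black top plate, 90 x 64 mm, 40 mm high, loose on the mat (0.7 kg); origin under its centre, z up
- lamp_button_top (a point): centre of the top of the green push button on the box, about 62 mm above the mat, 24 mm across; it travels 6 mm straight down, takes 4 N to be fully down and springs back
- lamp_button (a joint): travel of the green button in m: 0 up, 0.006 fully down
- tape_roll: cream roll of masking tape lying flat, 98 mm across, 38 mm high; origin under its centre (bystander, loose)
- board: green circuit board 60 x 85 mm, 14 mm high; origin under its centre (bystander, loose)
- cleaner_bottle: white dropper bottle with yellow spout, 48 mm wide, 132 mm high; origin under its centre (bystander, loose)
- jar: clear jar with red lid, 65 mm wide, 99 mm high; origin under its centre (bystander, loose)
- reel: red wire reel standing on its flange, 75 mm wide, 45 mm high; origin under its centre (bystander, loose)
- marker: white marker pen with green cap lying flat, 136 mm long, 18 mm thick; origin under its middle (bystander, loose)

How it is judged:
On the way, in this order (a step that is already met when the one before it is completed fails the run):
1. the pointer stands at rest at the red index mark, the button not pressed (horizontal distance between pointer_tip and index_mark below 0.005 m and velocity of joint polariser_ring between -0.1 and 0.1 rad/s and value of joint lamp_button below 0.002 m), for 0.5 s.
2. the green button is pressed right down with the pointer still at the mark (value of joint lamp_button above 0.0045 m and horizontal distance between pointer_tip and index_mark below 0.005 m), for 0.05 s.
At the end, for the whole second after the job is handed in: the pointer's tip rests within 5 mm (horizontally) of the point of the red index mark, the green button has come up again (travel under 2 mm), and lamp and box stand flat on the mat (all of step 1 and angle between each of polariser, lamp_box's own z axis and vertical below 0.05 rad and height (world z) of each of polariser, lamp_box below 0.004 m); the robot touches nothing.
It fails at once if the lamp or its box is lifted off the mat or tipped (height (world z) of any of polariser, lamp_box above 0.008 m or angle between any of polariser, lamp_box's own z axis and vertical above 0.15 rad).
It fails at once if the lamp, its index mark or the box is dragged more than 15 mm (distance of any of polariser, index_mark, lamp_box from where it was at the start of the episode above 0.015 m).
It fails at once if the lever is forced or gripped with more than 20 N (contact force between the fingers and polariser above 20 N).
It fails at once if a bystander is moved more than 20 mm (distance of any of tape_roll, board, cleaner_bottle, jar, reel, marker from where it was at the start of the episode above 0.02 m).
It also fails if it takes over 59 s, if anything falls off the work surface, if the arm or the gripper's body presses on something with over 40 N, if the wrist force passes 120 N, or if a joint passes its speed limit or range.

## Robot

A 6-joint arm with a two-finger parallel gripper is mounted at the origin on the work surface; the furniture and walls round the work are solid. World frame = base frame: x ahead of the robot, y to its left, z up, the work surface at z = 0. Lengths are in m, angles in rad, forces in N, time in s.
With the tool pointing down it reaches from about 0.25 to 0.725 m from the base axis. Payload 4 kg.
Tool frame: the origin (TCP) lies on the front face of the gripper's body, between the roots of the fingers; the fingertips stand 73 mm ahead of it and the grasp point (between the pads) lies bot.tcp_to_grasp ahead of it (bot.tcp_to_grasp is the distance from the TCP to the grasp point, in m); z points along the fingers, y is the line along which they close (so a half turn about z gives the same grasp; the last joint's range is limited). The gripper opens to 85 mm and grips with 20 to 120 N. Pads are 22 mm wide; open, the fingers measure 114 mm over their backs; the gripper's body (76 mm by 85 mm) begins 54 mm behind the grasp point. The pads swing forward as they close: fully open they stand 13 mm farther back than shut.
Start: joints at [-0.739, 0.241, 0.005, 1.335, 0, 1.571], TCP at [0.37, -0.337, 0.304] pointing down, gripper open.
Joint ranges: [-2.72, 2.72], [-1.05, 1.87], [-1.09, 1.28], [-1.99, 2.15], [-1.42, 1.44], [-3.14, 3.14]. Speed limits (rad/s): [2.79, 2.79, 3.14, 3.14, 3.14, 3.14].

## Interface

Orientations are given as a unit quaternion [x, y, z, w].
In Python, from workcell import bot gives the robot as it stands.
- The arm moves only by the shell command python3 -m jog 'ROWS' [OPENING]. ROWS is JSON, one flat list of numbers, 6 for each row, row after row: the shift along the world's x, y, z scaled (see below), then the turn, a rotation vector about the world's x, y, z scaled (see below). In form: [tx, ty, tz, wx, wy, wz, tx, ty, tz, wx, wy, wz, ...]. A call has 1 to 10 rows; each row is the pose to reach, as a shift and turn from the pose commanded when the call began; what a row does not reach only later rows make up. The controller multiplies each number of a shift by 800 mm and each number of a turn by 2 rad. A row lasts 1/12 s, in which the tool goes at most 41.7 mm and 7.16 degrees, less where a joint would pass 70% of its speed; a pose out of reach is approached as far as the arm can. A call with a number of a shift or a turn outside -1 to 1 is refused whole. A call with a gripper value outside its range is refused whole. OPENING is the opening, from -1 (shut) to 1 (fully open), set as the call begins (- or left out, the last holds). The fingers move at their own pace and stop on an object; the grip force is fixed at half the most. Time passes only in rows, so rows that repeat a pose let the fingers close. It gives the time, the measured TCP pose, the force, the opening and the grip force at its end, in the units of the state.
- bot.get_obs(): the state, without advancing time (a new reading comes with each control period).
- bot.camera(name): name is "side" or "top"; returns (picture, depth): 384x512x3 uint8, red, green, blue; 384x512 float32, m along the optical axis (not along the pixel's ray), 0 where there is no reading.
- bot.calibration(name): a dict with "intrinsics" (3x3 intrinsics, pixels), "pose" (4x4, takes a point from camera to world coordinates). Camera axes: x right, y up, looking along -z (the intrinsics and any distortion apply to the point x, -y, -z); pixel columns grow to the right and rows downward; lengths in m; the calibration is good to about 2 mm. A picture is of the moment at which its call begins. calibration takes no time and is no camera call.
- bot.job_done(): hands the job in; it is judged then, once.
Trained networks look in the newest picture that a camera, given by its name, has taken for a name from the list of things; names that differ only in an ending like _2 or _b are one class to them, and where a whole thing is asked for, a point or a joint stands for the part that bears it (a point fixed in the world has none). Each returns a list of dicts, best first, with "confidence" (0 to 1); they miss things now and then, are a little off and sometimes report something else, mostly with a low value. They report only what shows in the picture. A call takes as long as a camera call.
- bot.find_in(label, camera): "at" ([x, y, z] in m, in the coordinates of the camera as it stood for that picture, good to about 4 mm: the middle of the surface that is visible of it).
- bot.tip_of(label, camera): "at" ([x, y, z] in m, in the coordinates of the camera as it stood for that picture, good to about 4 mm: a listed point, or the origin of a listed thing).
The state is a dict: "clock": time; "joint_pos": joint angles; "joint_vel": joint speeds; "tau": joint torques, N m; "eef_pos": TCP position; "tool_rot": TCP orientation; "ft_force": force on the tool from outside, world axes, zero at the start; "ft_torque": the same for the moment, N m; "grip_width": finger opening in m; "grasp_force": force on a finger pad.
Only numpy, scipy, OpenCV 4.12 (cv2) and the standard library are available. Lean on these libraries where they do the work, as an engineer would, in place of code of your own. Each camera call takes 0.05 s, during which the arm holds its last target. There are 200 camera calls.

## Working session

There is one attempt and no reset: what is moved stays moved. The work goes in short steps, Python scripts to look and compute and a shell command to move; the robot and the scene stay as the last step left them, time stands still between calls to the robot, and variables do not carry over. Pictures are saved under pics/ and viewed, at most 10 in all, crops included, and the job is handed in when it is done.

```bash
mkdir -p pics
cat > h.py <<'E'
import numpy as np, cv2
from workcell import bot
def W(p,c):
    T=np.array(bot.calibration(c)["pose"]); return T[:3,:3]@np.array(p)+T[:3,3]
def px(p,c):
    k=bot.calibration(c); T=np.array(k["pose"]); K=np.array(k["intrinsics"])
    q=T[:3,:3].T@(np.array(p)-T[:3,3]); q=q*[1,-1,-1]; u=K@q; return u[:2]/u[2]
def cloud(d,c):
    k=bot.calibration(c); T=np.array(k["pose"]); K=np.array(k["intrinsics"])
    v,u=np.mgrid[:d.shape[0],:d.shape[1]]
    P=np.stack([(u-K[0,2])/K[0,0]*d,-(v-K[1,2])/K[1,1]*d,-d],-1)
    return P@T[:3,:3].T+T[:3,3]
def snap(c,name):
    im,d=bot.camera(c); cv2.imwrite(f"pics/{name}.png",im[...,::-1]); np.savez(f"/tmp/{name}.npz",im=im,d=d); return im,d
E
python3 - <<'E'
from h import *
for c in ("top","side"):
    im,d=snap(c,c+"0")
    for l in ["polariser","lever_pin","pointer_tip","index_mark","lamp_box","lamp_button_top","tape_roll","board","cleaner_bottle","jar","reel","marker"]:
        r=bot.tip_of(l,c)
        for x in r[:2]: 
            w=W(x["at"],c); print(c,l,w.round(4),round(x["confidence"],2),px(w,c).round())
print(bot.get_obs()["clock"],bot.get_obs()["eef_pos"],bot.get_obs()["tool_rot"],bot.tcp_to_grasp)
a=cv2.imread("pics/top0.png");b=cv2.imread("pics/side0.png")
E
```

```text
top polariser [ 4.651e-01 -2.047e-01 -3.000e-04] 0.91 [299. 181.]
top polariser [ 0.4396 -0.154   0.0341] 0.17 [286. 187.]
top lever_pin [ 0.4453 -0.1601  0.0843] 0.69 [288. 181.]
top pointer_tip [ 0.4399 -0.1551  0.0316] 0.97 [286. 187.]
top index_mark [ 0.4271 -0.2376  0.0283] 0.62 [310. 189.]
top lamp_box [0.468  0.1818 0.0017] 0.9 [188. 188.]
top lamp_button_top [0.4518 0.1872 0.0625] 0.4 [183. 188.]
top tape_roll [ 0.44    0.312  -0.0015] 0.68 [151. 198.]
top board [ 0.3332  0.3123 -0.0031] 0.67 [151. 229.]
top board [ 0.4261 -0.2371  0.029 ] 0.27 [310. 190.]
top cleaner_bottle [ 0.3301  0.1954 -0.0043] 0.73 [185. 228.]
top cleaner_bottle [ 0.3271 -0.2445 -0.0044] 0.28 [314. 220.]
top jar [ 4.768e-01 -4.050e-01  3.000e-04] 0.48 [355. 174.]
top reel [ 3.249e-01 -2.444e-01 -3.000e-04] 0.49 [314. 220.]
top reel [ 0.4444  0.3142 -0.0014] 0.32 [150. 197.]
top marker [ 0.4983 -0.0134  0.004 ] 0.44 [243. 176.]
top marker [ 0.3288  0.1984 -0.0012] 0.22 [184. 228.]
side polariser [ 0.4621 -0.2075 -0.0023] 0.61 [258. 264.]
side lever_pin [ 0.4442 -0.1608  0.0807] 0.9 [257. 228.]
side pointer_tip [ 0.4446 -0.1616  0.033 ] 0.64 [257. 239.]
side index_mark [ 0.4256 -0.24    0.0274] 0.6 [238. 264.]
side lamp_box [ 0.4665  0.1772 -0.0016] 0.72 [304. 153.]
side lamp_button_top [ 0.5039 -0.0094 -0.0025] 0.53 [298. 206.]
side lamp_button_top [0.4523 0.1844 0.0649] 0.49 [302. 134.]
side board [ 0.3368  0.305  -0.0079] 0.78 [276. 116.]
side cleaner_bottle [ 0.3292  0.196  -0.0011] 0.54 [262. 137.]
side jar [ 0.4663 -0.4053  0.0007] 0.71 [228. 340.]
side reel [ 0.3284 -0.2456  0.0006] 0.81 [201. 259.]
side reel [ 0.4448 -0.156   0.0371] 0.56 [258. 236.]
side marker [ 5.052e-01 -7.500e-03 -2.000e-04] 0.84 [299. 205.]
side marker [0.4529 0.1848 0.0633] 0.53 [302. 135.]
1.3 [ 0.36955558 -0.33677285  0.30389602] [ 9.14755525e-01  4.04007831e-01 -2.09748217e-05 -2.04307978e-05] 0.0539
```

View pics/top0.png

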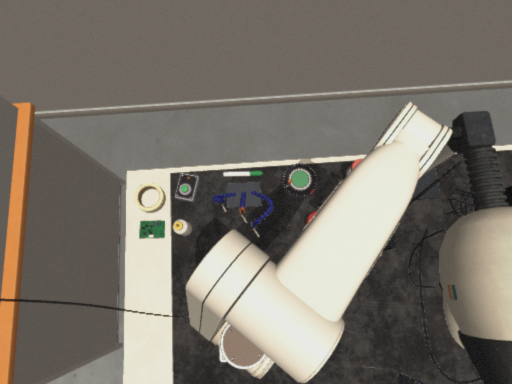

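View pics/side0.png

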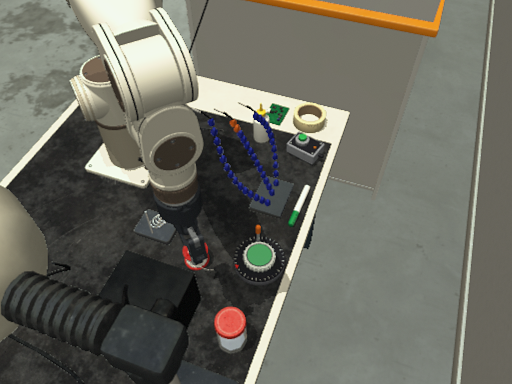

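The top view shows the lamp at (299,180), the box at (187,186), and blue hoses at (215-270,190-235). The side view shows the lamp at (258,258), the orange pin at (257,230), the red mark at (237,265) and the button at (303,138). Next I'll refine the geometry and map the heights along the route.

Run:
```python
from h import *
T=np.load("/tmp/top0.npz");S=np.load("/tmp/side0.npz")
def crop(im,x,y,w,h,s): return cv2.resize(im[y:y+h,x:x+w,::-1],None,fx=s,fy=s,interpolation=cv2.INTER_CUBIC)
a=crop(T['im'],275,155,50,50,8);b=crop(S['im'],215,215,80,80,5)
cv2.imwrite("pics/crop.png",np.hstack([a,b]))
for c,D in (("top",T),("side",S)):
    P=cloud(D['d'],c); im=D['im'].astype(int); h,s,v=[x for x in cv2.split(cv2.cvtColor(D['im'],cv2.COLOR_RGB2HSV))]
    near=(np.hypot(P[...,0]-.464,P[...,1]+.206)<.08)&(D['d']>0)
    for n,m in dict(green=(h>40)&(h<90)&(s>90)&(P[...,2]>.02),red=((h<6)|(h>174))&(s>130)&(P[...,2]<.045),orange=(h>4)&(h<20)&(s>130)&(P[...,2]>.05)).items():
        q=P[near&m]; print(c,n,len(q),q.mean(0).round(4) if len(q) else '', q.std(0).round(4) if len(q) else '')
    nb=(np.hypot(P[...,0]-.455,P[...,1]-.185)<.06)&(h>40)&(h<90)&(s>90)&(D['d']>0)&(P[...,2]>.05);q=P[nb];print(c,"button",len(q),q.mean(0).round(4) if len(q) else '')
# height map from both
G=np.zeros((16,32),int)
for c,D in (("top",T),("side",S)):
    P=cloud(D['d'],c)[D['d']>0]
    i=((P[:,0]-.26)/.025).astype(int); j=((P[:,1]+.5)/.025).astype(int)
    ok=(P[:,0]>.26)&(P[:,1]>-.5)&(i<16)&(j<32)&(P[:,2]<.6)
    if c=="top": ok&=P[:,2]<.25
    np.maximum.at(G,(i[ok],j[ok]),(P[ok,2]*1000).astype(int))
print("rows x=.26+.025i, cols y=-.5+.025j, mm")
for r in G[::-1]: print(' '.join('%3d'%x for x in r))
```

```text
top green 164 [ 0.4647 -0.2046  0.041 ] [0.0124 0.0128 0.0023]
top red 7 [ 0.4216 -0.2433  0.025 ] [0.0026 0.0028 0.0024]
top orange 12 [ 0.4432 -0.1611  0.0925] [0.0024 0.0028 0.0059]
top button 31 [0.4518 0.1829 0.0621]
side green 420 [ 0.4646 -0.2065  0.0415] [0.0145 0.0147 0.0017]
side red 14 [ 0.4222 -0.2446  0.0258] [0.003  0.0028 0.0033]
side orange 42 [ 0.448  -0.1668  0.0858] [0.003  0.0025 0.0095]
side button 48 [0.4548 0.1786 0.0602]
rows x=.26+.025i, cols y=-.5+.025j, mm
  0   0   0   0   0   0   0   0   0   0   0   0   0   0   0   0   0   0   0   0   0   0   0   0   0   0   0   0   0   0   0   0
  0   0   0   0   0   0   0   0   0   0   0   0   0   0   0   0   0   0   0   0   0   0   0   0   0   0   0   0   0   0   0   0
  0   0   0   0   0   0   0   0   0   0   0   0   0   0   0   0   0   0   0   0   0   0   0   0   0   0   0   0   0   0   0   0
  0   0   0   0   0   0   0   0   0   0   0   0   0   0   0   0   0   0   0   0   0   0   0   0   0   0   0   0   0   0   0   0
  2   1   2   1   2   1   0   4   2   3   1   1   2   3   2   1   1   2   1   1   3   4   1   1   2 
[... 735 characters left out ...]
 102  22 156  22  21 200 179   8   5   4   7   6   4  38  40
  0   0 127 136 599 590 136   5   6  14   5   5   8   5   9 163 171   5  16 209   3 251 229 178   4   5   6   4   6   8   5   5
316   0   0 137 599 586 137   3   5  25  48  50   6   5   5 175 213   4   5 251   4 266   5   4   4   5  70 107  86   5   2  10
304 285 136 138 137 561 562 253  46  48  49  46   6   4   6   5 229 243   6 281   6 274   5   5   4   4  79 133 128   4   3   6
  0 263 137 137 138 137 137   0   4  48  48   5   6   5   6   4   5 262 288 289   5   3   4   5   4   5   5  82  82   6   3   8
  0 135 136 137 137 138 136   0   3   5   5   4   4   4   4   6   4   4 297   4   5   4   5   5   5   5   5   5   5   6   4   4
```

View pics/crop.png

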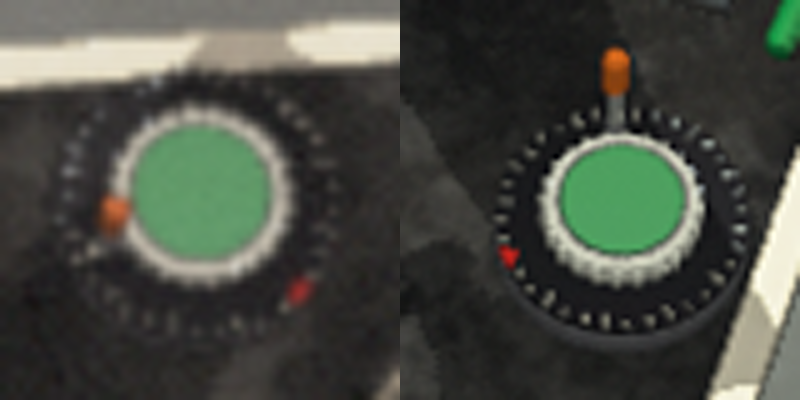

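The index lies at about 222° and the lever at about 115° around the lamp centre (0.4646, -0.2055), so the ring has to turn about 107° counter-clockwise. I'll push with the closed fingers' tool -x side, keeping it tangential. The first move puts them at height beside the lever.

```bash
python3 -m jog '[0.065,0.11,0,0,0,-0.16, 0.129,0.223,0,0,0,-0.328, 0.129,0.223,0,0,0,-0.328, 0.129,0.223,0,0,0,-0.328, 0.129,0.223,0,0,0,-0.328, 0.129,0.223,0,0,0,-0.328, 0.129,0.223,0,0,0,-0.328, 0.129,0.223,0,0,0,-0.328, 0.129,0.223,-0.05,0,0,-0.328, 0.129,0.223,-0.1,0,0,-0.328]' -1
cat > tgt.py <<'E'
from h import *
import sys
from scipy.spatial.transform import Rotation as R
C=np.array([.4646,-.2055]); o=bot.get_obs()
x=R.from_quat(o["tool_rot"]).apply([-1,0,0]); yaw=np.degrees(np.arctan2(x[1],x[0]))%360
print("now",np.round(o["eef_pos"],4),"push dir",yaw.round(1),"j6",o["joint_pos"][5])
for a in sys.argv[1:]:
    t=np.radians(float(a)); r=np.array([np.cos(t),np.sin(t)]); n=np.array([-r[1],r[0]])
    d=C+.045*r-.017*n-o["eef_pos"][:2]
    print(a,(d/.8).round(4),"w",round(np.radians(float(a)+90-yaw)/2,3))
E
python3 tgt.py 100; python3 -c "
from h import *; snap('side','side1')"
```

```text
clock: 2.13
eef_pos: [0.4744, -0.1599, 0.2257]
tool_rot: [0.996, 0.088, 0.004, 0.002]
ft_force: [0.1, -0.6, -1.0]
grip_width: 0.0002
grasp_force: 0.0
now [ 0.4744 -0.1599  0.2257] push dir 190.1 j6 2.640582535354116
100 [-0.0012  0.0021] w -0.001
```

View pics/side1.png

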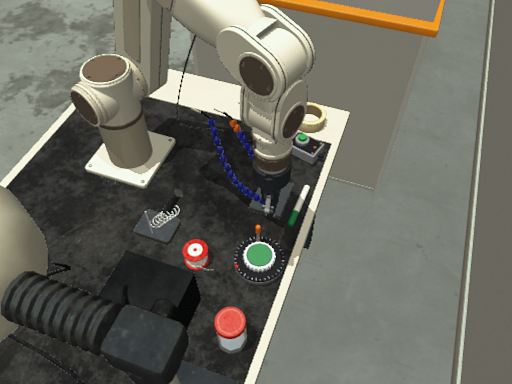

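The fingers (268,205) are high behind the orange cap (257,230), and the arm is well clear of the hoses. Now I'll descend.

```bash
python3 -m jog '[0,0.002,-0.03,0,0,0, 0,0.002,-0.06,0,0,0, 0,0.002,-0.09,0,0,0, 0,0.002,-0.12,0,0,0, 0,0.002,-0.12,0,0,0, 0,0.002,-0.12,0,0,0]' -1
python3 tgt.py 100 105 110 115 120 125 130 135 140 145
```

```text
clock: 2.68
eef_pos: [0.4717, -0.1575, 0.1277]
tool_rot: [0.996, 0.087, -0.001, -0.001]
ft_force: [0.2, -1.1, -0.1]
grip_width: 0.0002
grasp_force: 0.0
now [ 0.4717 -0.1575  0.1277] push dir 190.0 j6 2.644681449836997
100 [ 0.0023 -0.0009] w -0.0
105 [-0.0029 -0.0002] w 0.044
110 [-0.0081  0.0001] w 0.087
115 [-0.0134 -0.    ] w 0.131
120 [-0.0186 -0.0007] w 0.174
125 [-0.0237 -0.0017] w 0.218
130 [-0.0288 -0.0032] w 0.262
135 [-0.0336 -0.0052] w 0.305
140 [-0.0383 -0.0076] w 0.349
145 [-0.0428 -0.0103] w 0.393
```

```bash
python3 -m jog '[-0.003,0,0,0,0,0.044, -0.008,0,0,0,0,0.087, -0.0134,0,0,0,0,0.131, -0.0186,-0.0007,0,0,0,0.174, -0.0237,-0.0017,0,0,0,0.218, -0.0288,-0.0032,0,0,0,0.262, -0.0336,-0.0052,0,0,0,0.305, -0.0383,-0.0076,0,0,0,0.349, -0.0428,-0.0103,0,0,0,0.393]' -1
python3 tgt.py 145 150 155 160 165 170 175 180 185 190 195
python3 - <<'E'
from h import *
snap('side','side2')
for l in ("lever_pin","pointer_tip","polariser"):
    for x in bot.tip_of(l,'side')[:2]: print(l,W(x["at"],'side').round(4),x["confidence"])
E
```

```text
clock: 3.43
eef_pos: [0.4396, -0.1656, 0.1305]
tool_rot: [0.886, 0.465, 0.002, 0.001]
ft_force: [-0.4, 0.9, 0.3]
grip_width: -0.0
grasp_force: 0.7
now [ 0.4396 -0.1656  0.1305] push dir 235.4 j6 1.8145217349962264
145 [-0.0026 -0.0002] w -0.003
150 [-0.0068 -0.0033] w 0.04
155 [-0.0107 -0.0068] w 0.084
160 [-0.0143 -0.0107] w 0.128
165 [-0.0176 -0.0148] w 0.171
170 [-0.0204 -0.0192] w 0.215
175 [-0.0229 -0.0238] w 0.259
180 [-0.025  -0.0286] w 0.302
185 [-0.0266 -0.0336] w 0.346
190 [-0.0278 -0.0387] w 0.39
195 [-0.0286 -0.0439] w 0.433
lever_pin [ 0.4267 -0.178   0.0804] 0.9
lever_pin [0.452  0.1848 0.0659] 0.53
pointer_tip [ 0.4253 -0.1787  0.0331] 0.7
polariser [ 4.612e-01 -2.074e-01  1.000e-04] 0.97
```

View pics/side2.png

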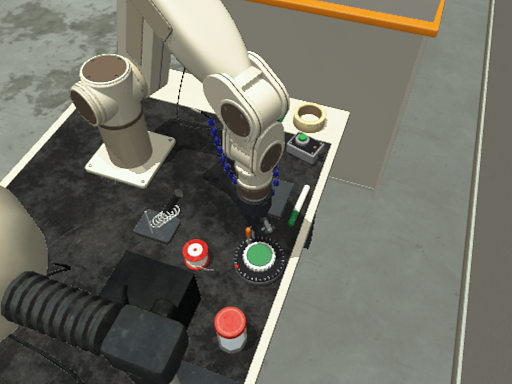

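The lever has followed to about 144° (pin at 248,232) and the lamp hasn't moved. I'll carry on round the arc.

```bash
python3 -m jog '[-0.0042,-0.0031,0,0,0,0.043, -0.0081,-0.0066,0,0,0,0.087, -0.0117,-0.0105,0,0,0,0.131, -0.015,-0.0146,0,0,0,0.174, -0.0178,-0.019,0,0,0,0.218, -0.0203,-0.0236,0,0,0,0.262, -0.0224,-0.0284,0,0,0,0.305, -0.024,-0.0334,0,0,0,0.349, -0.0252,-0.0385,0,0,0,0.393, -0.026,-0.0437,0,0,0,0.436]' -1
python3 tgt.py 195 200 205 210 213 215 218
python3 - <<'E'
from h import *
snap('side','side3')
for l in ("lever_pin","pointer_tip","polariser","index_mark"):
    for x in bot.tip_of(l,'side')[:2]: print(l,W(x["at"],'side').round(4),x["confidence"])
E
```

```text
clock: 4.47
eef_pos: [0.4186, -0.2002, 0.1288]
tool_rot: [0.607, 0.795, 0.001, 0.001]
ft_force: [1.1, 0.9, 0.3]
grip_width: -0.0001
grasp_force: 0.6
now [ 0.4186 -0.2002  0.1288] push dir 285.2 j6 0.8583226086237764
195 [-0.0023 -0.0007] w -0.002
200 [-0.0026 -0.0059] w 0.042
205 [-0.0024 -0.0112] w 0.085
210 [-0.0018 -0.0164] w 0.129
213 [-0.0012 -0.0195] w 0.155
215 [-0.0007 -0.0215] w 0.172
218 [ 0.0001 -0.0245] w 0.199
lever_pin [ 0.4206 -0.2148  0.0802] 0.77
pointer_tip [ 0.415  -0.2231  0.0325] 0.63
polariser [ 4.642e-01 -2.081e-01 -3.000e-04] 0.94
polariser [ 0.4662  0.1785 -0.0036] 0.35
index_mark [ 0.4239 -0.2428  0.0272] 0.72
```

```bash
python3 -m jog '[0,-0.0052,0,0,0,0.044, 0,-0.0105,0,0,0,0.087, 0.0005,-0.0157,0,0,0,0.131, 0.0011,-0.0188,0,0,0,0.157, 0.0018,-0.0215,0,0,0,0.18, 0.0018,-0.0215,0,0,0,0.18, 0.0018,-0.0215,0,0,0,0.18]' -1
cat > ang.py <<'E'
from h import *
import sys
n=sys.argv[1]
C=np.array([.4646,-.2055])
for c in ('side','top'):
    im,d=snap(c,c+n); P=cloud(d,c); h,s,v=cv2.split(cv2.cvtColor(im,cv2.COLOR_RGB2HSV))
    near=(np.hypot(P[...,0]-.464,P[...,1]+.206)<.08)&(d>0)
    for k,m in dict(green=(h>40)&(h<90)&(s>90)&(P[...,2]>.02),red=((h<6)|(h>174))&(s>130)&(P[...,2]<.045),orange=(h>4)&(h<20)&(s>130)&(P[...,2]>.05)).items():
        q=P[near&m]
        if len(q)>2: q=q.mean(0); print(c,k,q.round(4),np.degrees(np.arctan2(q[1]-C[1],q[0]-C[0]))%360)
    for l in ("lever_pin","pointer_tip","index_mark","polariser"):
        for x in bot.tip_of(l,c)[:1]:
            q=W(x["at"],c); print(c,l,q.round(4),round(x["confidence"],2),np.degrees(np.arctan2(q[1]-C[1],q[0]-C[0]))%360)
im=cv2.imread(f"pics/side{n}.png");cv2.imwrite(f"pics/c{n}.png",cv2.resize(im[215:295,215:295],None,fx=7,fy=7,interpolation=cv2.INTER_CUBIC))
E
python3 ang.py 4; python3 tgt.py 216 218 220 222
```

```text
clock: 5.3
eef_pos: [0.4192, -0.2171, 0.128]
tool_rot: [0.457, 0.889, -0.0, 0.0]
ft_force: [0.6, -0.5, -0.0]
grip_width: 0.0003
grasp_force: 0.0
side green [ 0.4643 -0.2059  0.0424] 233.290939749375
side red [ 0.4221 -0.2442  0.0257] 222.34966246188282
side orange [ 0.4297 -0.2354  0.0861] 220.6215045313001
side lever_pin [ 0.4287 -0.2282  0.0836] 0.74 212.31831756518054
side pointer_tip [ 0.4251 -0.2396  0.0345] 0.77 220.82039728140504
side index_mark [ 0.4264 -0.2411  0.0261] 0.74 222.97143325249635
side polariser [ 0.4617 -0.208   0.0039] 0.82 220.61879384887388
top lever_pin [ 0.3315  0.311  -0.003 ] 0.21 104.4484088905142
top pointer_tip [ 0.5    -0.0142 -0.0014] 0.16 79.52468353906409
top polariser [ 0.4659 -0.208   0.0041] 0.56 296.6491203182217
now [ 0.4192 -0.2172  0.1279] push dir 305.7 j6 0.46999315755879256
216 [-0.0012 -0.0013] w 0.003
218 [-0.0006 -0.0033] w 0.02
220 [ 0.     -0.0053] w 0.038
222 [ 0.0008 -0.0073] w 0.055
```

View pics/c4.png

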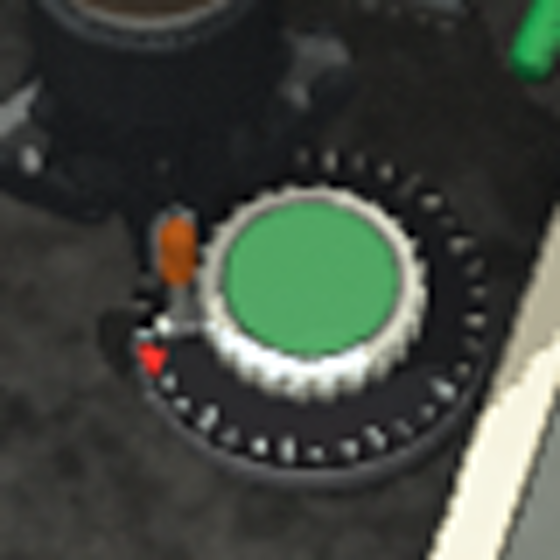

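The white pointer tip (160,323 in the crop) is still just short of the red mark (152,358). I'll compare projected pixels to get the remaining angle.

Run:
```python
from h import *
f=lambda p:((px(p,'side')-215+.5)*7).round(0)
G=f([.4646,-.2055,.041]); print("glass centre",G)
for a in (210,213,216,219,222,225):
    t=np.radians(a); P=lambda r,z:f([.4646+r*np.cos(t),-.2055+r*np.sin(t),z])
    print(a,"ptr",P(.053,.034),"cap mid",P(.045,.081),"idx in",P(.053,.027),"idx out",P(.06,.027))
```

```text
glass centre [312. 279.]
210 ptr [156. 313.] cap mid [176. 238.] idx in [157. 323.] idx out [136. 327.]
213 ptr [158. 320.] cap mid [177. 244.] idx in [158. 331.] idx out [138. 335.]
216 ptr [160. 327.] cap mid [179. 250.] idx in [160. 338.] idx out [140. 343.]
219 ptr [162. 334.] cap mid [181. 256.] idx in [163. 345.] idx out [143. 351.]
222 ptr [165. 341.] cap mid [183. 262.] idx in [165. 351.] idx out [146. 358.]
225 ptr [168. 348.] cap mid [186. 268.] idx in [168. 358.] idx out [149. 366.]
```

The lever is at about 214.8° and the mark at about 222.7°, so it needs another 8°.

```bash
python3 -m jog '[0.0007,-0.002,0,0,0,0.018, 0.0013,-0.004,0,0,0,0.035, 0.002,-0.006,0,0,0,0.052, 0.0028,-0.008,0,0,0,0.07, 0.0028,-0.008,0,0,0,0.07, 0.0028,-0.008,0,0,0,0.07]' -1
python3 ang.py 5; python3 tgt.py 222 224
```

```text
clock: 6.3
eef_pos: [0.4214, -0.2235, 0.1279]
tool_rot: [0.393, 0.919, 0.0, -0.0]
ft_force: [0.2, 1.1, -0.1]
grip_width: 0.0001
grasp_force: 0.1
side green [ 0.4643 -0.2062  0.0414] 246.5689130103959
side red [ 0.4216 -0.2442  0.0247] 221.96557441630563
side orange [ 0.4336 -0.2399  0.0864] 227.9933249650013
side lever_pin [ 0.4333 -0.2351  0.0779] 0.63 223.35065792580306
side pointer_tip [ 0.4282 -0.2478  0.0331] 0.7 229.30072812067212
side index_mark [ 0.4703 -0.4003 -0.0017] 0.65 271.6834310047208
side polariser [ 4.615e-01 -2.084e-01 -4.000e-04] 0.73 222.8846533488128
top pointer_tip [ 0.3323  0.3102 -0.0047] 0.57 104.38850890443149
top polariser [ 0.4636 -0.2076  0.003 ] 0.65 244.2300708950852
now [ 0.4213 -0.2235  0.1278] push dir 313.7 j6 0.32014248438246284
222 [-0.0019  0.0007] w -0.015
224 [-0.0011 -0.0013] w 0.003
```

View pics/c5.png

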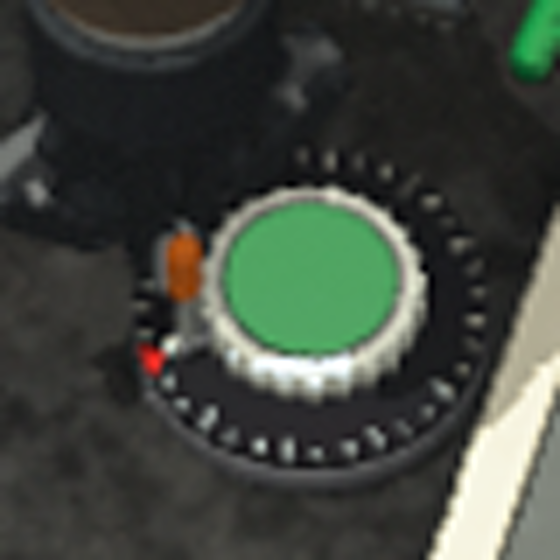

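The pointer tip (168,344) stands at the red triangle (152,358), reading 223° against 222.5°. I'll back off tangentially, rise, and check.

```bash
python3 -m jog '[-0.004,0.004,0,0,0,0, -0.0104,0.0109,0,0,0,0, -0.0104,0.0109,0,0,0,0, -0.0104,0.0109,0.03,0,0,0, -0.0104,0.0109,0.08,0,0,0, -0.0104,0.0109,0.13,0,0,0, -0.0104,0.0109,0.18,0,0,0, -0.0104,0.0109,0.23,0,0,0, -0.0104,0.0109,0.28,0,0,0, -0.0104,0.0109,0.28,0,0,0]' -1
python3 ang.py 6
python3 - <<'E'
from h import *
for c in ('side','top'):
  for x in bot.tip_of('lamp_button_top',c)[:2]: print(c,W(x["at"],c).round(4),x["confidence"])
o=bot.get_obs(); print(o["eef_pos"],o["joint_pos"],np.array([.453,.183])-o["eef_pos"][:2])
E
```

```text
clock: 7.63
eef_pos: [0.4153, -0.2159, 0.3605]
tool_rot: [0.393, 0.92, -0.001, 0.008]
ft_force: [0.6, -1.1, 0.3]
grip_width: 0.0001
grasp_force: 0.0
side green [ 0.4645 -0.206   0.0414] 257.6080096496867
side red [ 0.4217 -0.2443  0.0247] 222.12058525887358
side orange [ 0.4334 -0.2401  0.0864] 227.95296584710078
side lever_pin [ 0.4328 -0.233   0.0787] 0.94 220.90580938268081
side pointer_tip [ 0.4255 -0.2445  0.0344] 0.79 224.90372054022558
side index_mark [ 0.4245 -0.2414  0.0237] 0.96 221.82887686701298
top pointer_tip [ 0.4759 -0.4014  0.0034] 0.57 273.30214735762365
top index_mark [ 0.4989 -0.0134 -0.001 ] 0.34 79.87295254192152
side [ 0.4277 -0.2456  0.0316] 0.56
top [0.4514 0.1844 0.0598] 0.6
[ 0.41295287 -0.21478874  0.35128059] [-4.79602696e-01  1.56636713e-01  2.25904629e-02  1.43807144e+00
 -3.64570657e-05  3.28199401e-01] [0.04004713 0.39778874]
```

View pics/c6.png

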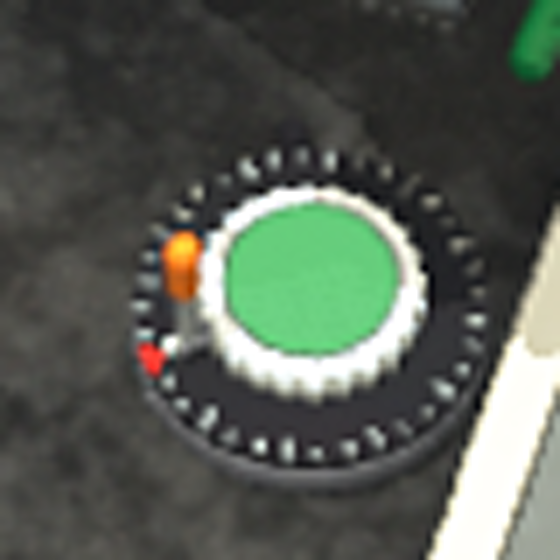

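The lever stays put and the pointer is on the mark. Now I'll cross high over the hoses to the button.

```bash
python3 -m jog '[0.01,0,0.045,0,0,0, 0.02,0.04,0.075,0,0,0, 0.03,0.09,0.075,0,0,0, 0.04,0.14,0.075,0,0,0, 0.05,0.19,0.075,0,0,0, 0.05,0.24,0.075,0,0,0, 0.05,0.29,0.075,0,0,0, 0.05,0.34,0.075,0,0,0, 0.05,0.39,0.075,0,0,0, 0.05,0.44,0.075,0,0,0]' -1
python3 -m jog '[0,0.025,0,0,0,0, 0,0.057,0,0,0,0, 0,0.057,0,0,0,0, 0,0.057,0,0,0,0, 0,0.057,-0.05,0,0,0, 0,0.057,-0.1,0,0,0, 0,0.057,-0.15,0,0,0, 0,0.057,-0.2,0,0,0, 0,0.057,-0.2,0,0,0, 0,0.057,-0.2,0,0,0]' -1
python3 - <<'E'
from h import *
snap('side','side7')
for x in bot.tip_of('lamp_button_top','side')[:2]: print(W(x["at"],'side').round(4),x["confidence"])
o=bot.get_obs(); print(o["eef_pos"],o["clock"],o["ft_force"],((np.array([.453,.183])-o["eef_pos"][:2])/.8).round(4))
E
```

```text
clock: 9.07
eef_pos: [0.4527, 0.1391, 0.4119]
tool_rot: [0.393, 0.92, 0.0, 0.0]
ft_force: [1.2, 0.1, -0.8]
grip_width: 0.0001
grasp_force: 0.0
clock: 9.9
eef_pos: [0.4517, 0.1811, 0.2504]
tool_rot: [0.394, 0.919, -0.002, -0.002]
ft_force: [-0.2, 0.6, 1.0]
grip_width: -0.0
grasp_force: 0.0
[0.4561 0.1819 0.0649] 0.46
[0.45486448 0.18268646 0.25464209] 10.0 [0.71740615 0.05775902 1.22960626] [-0.0023  0.0004]
```

View pics/side7.png

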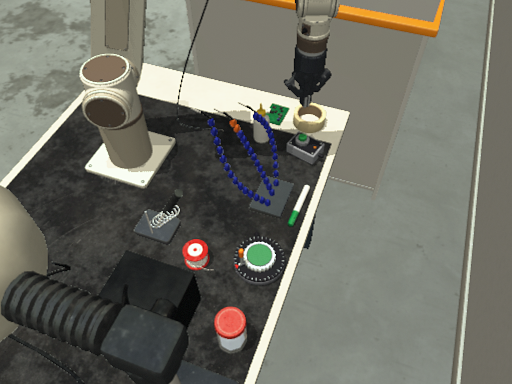

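The fingers (305,100) are above the button (303,138). Now I'll descend to just over it.

```bash
python3 -m jog '[0,0,-0.04,0,0,0, 0,0,-0.08,0,0,0, 0,0,-0.12,0,0,0, 0,0,-0.14,0,0,0, 0,0,-0.14,0,0,0, 0,0,-0.14,0,0,0]' -1
python3 -m jog '[0,0,-0.004,0,0,0, 0,0,-0.007,0,0,0, 0,0,-0.01,0,0,0, 0,0,-0.01,0,0,0, 0,0,-0.01,0,0,0]' -1
```

```text
clock: 10.5
eef_pos: [0.4551, 0.1833, 0.1421]
tool_rot: [0.393, 0.919, 0.001, 0.001]
ft_force: [0.7, 0.4, -0.2]
grip_width: 0.0002
grasp_force: 0.0
clock: 10.92
eef_pos: [0.4542, 0.1832, 0.133]
tool_rot: [0.393, 0.92, 0.001, 0.001]
ft_force: [1.1, -0.1, 1.8]
grip_width: -0.0002
grasp_force: 0.9
```

```bash
python3 -m jog '[0,0,-0.003,0,0,0, 0,0,-0.005,0,0,0, 0,0,-0.005,0,0,0, 0,0,-0.005,0,0,0]' -1
python3 -m jog '[0,0,-0.002,0,0,0, 0,0,-0.003,0,0,0, 0,0,-0.003,0,0,0, 0,0,-0.003,0,0,0]' -1
```

```text
clock: 11.25
eef_pos: [0.4541, 0.1832, 0.1286]
tool_rot: [0.393, 0.92, 0.001, 0.001]
ft_force: [2.7, 1.8, 5.0]
grip_width: 0.0001
grasp_force: 2.5
clock: 11.58
eef_pos: [0.4542, 0.1832, 0.1283]
tool_rot: [0.393, 0.92, 0.001, 0.001]
ft_force: [-3.4, -1.0, 20.1]
grip_width: -0.0004
grasp_force: 10.2
```

It bottomed out: the force rose to 20 N with no further travel. I'll release it and rise.

```bash
python3 -m jog '[0,0,0.005,0,0,0, 0,0,0.015,0,0,0, 0,0,0.03,0,0,0, 0,0,0.06,0,0,0, 0,0,0.1,0,0,0, 0,0,0.15,0,0,0, 0,0,0.2,0,0,0, 0,0,0.2,0,0,0, 0,0,0.2,0,0,0]' -1
python3 ang.py 8
python3 - <<'E'
from h import *
d=np.load('/tmp/side8.npz'); im=d['im'];P=cloud(d['d'],'side');h,s,v=cv2.split(cv2.cvtColor(im,cv2.COLOR_RGB2HSV))
q=P[(np.hypot(P[...,0]-.455,P[...,1]-.185)<.06)&(h>40)&(h<90)&(s>90)&(d['d']>0)&(P[...,2]>.05)];print(q.mean(0))
E
```

```text
clock: 12.33
eef_pos: [0.4536, 0.183, 0.2876]
tool_rot: [0.393, 0.92, 0.001, 0.001]
ft_force: [-0.4, 0.4, 0.0]
grip_width: -0.0002
grasp_force: 0.0
side green [ 0.4643 -0.2063  0.0414] 251.25241805077488
side red [ 0.4219 -0.2445  0.0258] 222.42002569950944
side orange [ 0.4333 -0.2395  0.0868] 227.3425384410219
side lever_pin [ 0.4317 -0.2316  0.0816] 0.77 218.35994017607106
side pointer_tip [ 0.4292 -0.2443  0.0344] 0.86 227.57853849065614
side index_mark [ 0.4258 -0.242   0.0287] 0.8 223.21207912948736
side polariser [ 0.461  -0.2061  0.0018] 0.77 189.27977335964192
top green [ 0.4653 -0.2042  0.0406] 60.81341906677014
top red [ 0.4222 -0.244   0.0247] 222.1918083385846
top orange [ 0.4295 -0.2353  0.0897] 220.3220286354168
top lever_pin [0.4659 0.1793 0.0005] 0.28 89.80382716506865
top pointer_tip [ 0.4242 -0.2402  0.0292] 0.8 220.70460122431965
top index_mark [ 0.4299 -0.2392  0.0265] 0.82 224.1862942250594
top polariser [ 0.4658 -0.2053  0.0009] 0.68 10.411493559680098
[0.45495221 0.17854972 0.06049727]
```

View pics/side8.png

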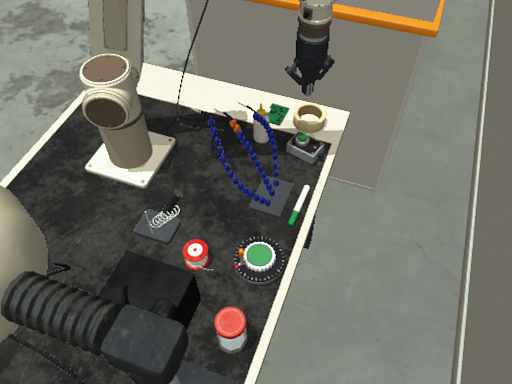

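The button (303,138) is back up, the pointer is still at the mark (239,262), and everything else is where it stood. I'll hand the job in.

```bash
python3 -c "
from workcell import bot
print(bot.job_done())"
```

```text
the job is handed in; nothing more can be done
None
```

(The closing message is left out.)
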